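Snug a sample tube against the colour reader and clamp the stop

ROBOT

A 6-joint arm with a two-finger parallel gripper is mounted at the origin on the work surface. World frame = base frame: x ahead of the robot, y to its left, z up, the work surface at z = 0. Lengths are in m, angles in degrees, forces in N, time in s.
With the tool pointing down it reaches from about 0.325 to 0.85 m from the base axis. Payload 15.5 kg.
Tool frame: the origin (TCP) lies midway between the tips of the shut fingers; the grasp point (between the pads) lies 19 mm behind it; y points along the fingers, x is the direction in which the jaws open and shut, and the axes are right-handed (so a half turn about y gives the same grasp; the last joint's range is limited). The gripper opens to 91 mm and grips with 3 to 60 N. Pads are 32 mm wide; open, the fingers measure 118 mm over their backs; the gripper's body (76 mm by 178 mm) begins 60 mm behind the grasp point.
Start: joints at [65.174, 28.281, 77.091, -0, 74.628, -5.472], TCP at [0.207, 0.59, 0.214] pointing down, gripper open.
Joint ranges: [-166.48, 166.48], [-47.26, 123.95], [12.59, 153.08], [-70.14, 250.14], [6.76, 159.57], [-176.63, 176.63]. Speed limits (degrees/s): [108.29, 108.29, 147.25, 172.46, 172.46, 172.46].

INTERFACE

Orientations are given as a 3x3 rotation matrix whose columns are the frame's x, y, z axes.
In Python, from bench import ctrl gives the robot as it stands. The module is installed in compiled form; this text tells all that it offers. Calls block until the motion is done:
- ctrl.goto(position, orientation): joint-space move of the TCP to a pose.
- ctrl.move_l(position, vel=0.15, ori=None, contact_N=None): straight line of the TCP; ori=None keeps the orientation; vel is the mean speed in m/s. With contact_N (N) it stops when the force on the tool has changed by that much, and returns True; else False.
- ctrl.movej(angles): joint-space move.
- ctrl.command_gripper(opening): opening from 0.0 (shut) to 1.0 (fully open); the grip force is fixed at half the most; returns when the fingers have stopped.
- ctrl.sleep(seconds).
- ctrl.ik(position, orientation): joint angles nearest the present ones, or None.
- ctrl.read_camera(name): name is "scene" or "side" or "wrist"; returns the picture (400x640x3 uint8, blue, green, red); there is no depth.
- ctrl.camera_params(name): a dict with "fx", "fy", "cx", "cy" (pixels), "pose" (4x4, takes a point from camera to world coordinates); the wrist camera has in their place "T_tool_cam" (4x4, takes a point from camera to tool coordinates, whose origin is the TCP and whose axes are the tool frame's). Camera axes: x right, y up, looking along -z (the intrinsics and any distortion apply to the point x, -y, -z); pixel columns grow to the right and rows downward; lengths in m; the calibration is good to about 2 mm. A picture is of the moment at which its call begins: read the wrist's pose just before it. camera_params takes no time and is no camera call.
A pose or a line that the arm cannot do raises ctrl.MotionError and nothing moves.
- ctrl.sign_off(): hands the job in, once; it reports no verdict.
Readings, each from a call of its own:
- ctrl.current_t(): time.
- ctrl.current_q(): joint angles.
- ctrl.current_dq(): joint speeds.
- ctrl.current_effort(): joint torques, N m.
- ctrl.current_tool_pos(): TCP position.
- ctrl.current_eef_rot(): TCP orientation.
- ctrl.current_contact_force(): force on the tool from outside, world axes, zero at the start.
- ctrl.current_wrist_torque(): the same for the moment, N m.
- ctrl.current_grip_width(): opening from 0.0 (shut) to 1.0 (fully open).
Only numpy, scipy, OpenCV 4.12 (cv2) and the standard library are available. Lean on these libraries where they do the work, as an engineer would, in place of code of your own. Each camera call takes 0.05 s, during which the arm holds its last target. There are 200 camera calls.

TASK

Loosen the black clamp knob of the tube cradle, slide the blue stop forward so that it gently pushes the sample tube up against the white measuring head, leaving no slack between head, tube and stop, and then tighten the knob again to lock the stop there. Move the tube only with the stop: never touch the tube itself, and leave the tube rack, the beaker and the mouse where they are.

Things in the scene. Friction and masses are not known exactly. Their poses are not given: they have to be found in the camera images.
- cradle: Fixed cradle: grey base plate 120 (x) x 370 (y) x 12 mm on the table, origin at z = 0 under it. Its +y is 'forward': there stands a white head (100 x 60 mm, top 107 mm high), its flat face with a black window at y = +125 mm. Two steel rods, 10 mm thick (x = -14 and +14 mm, centres 30 mm high), run along y from a rear bracket (y = -165 to -177 mm, top 40 mm high) to the head.
- head_face (a point): Centre of the head's window, where the tube's round end must come to rest: on the tube's line, 44.3 mm above the table, cradle y = +125 mm. Axes as the cradle's.
- stop (a joint): Slide (m) of the blue stop along the rods, 0 to 0.115, growing forward to the head. Block 72 mm wide, 50 mm long in cradle y, 18 to 62 mm high. Front face at cradle y = -0.090 + value, back face at -0.140 + value. Value 0.100 = tube against head and stop against tube. Starts at 0.015 to 0.045. Clamp loose: slides with 2 N of friction, stays where left. Tight: over 25 N to shift.
- stop_face (a point): Centre of the stop's front face, on the tube's line, 44.3 mm above the table; axes as the cradle's (+y forward).
- stop_back (a point): Point on the stop's flat back face, 48 mm above the table (14 mm below the stop's top), a good place to push it forward; axes as the cradle's. Behind it there is nothing higher than 40 mm (rods and rear bracket).
- clamp (a joint): Turn (rad) of the black clamp knob on top of the stop, clockwise from above positive, end stops at 0 and 1.4. 0 = fully loose, its wing crosswise to the rods (towards a green dot); 1.4 = fully tight, wing nearly along the rods (red dot). Loose below 0.7, tight above 1.1; starts tight, at 1.2 to 1.4. Takes 0.15 to 0.3 N m to turn; stays where left.
- clamp_grip (a point): On the knob's vertical axis (middle of the stop), 92 mm above the table, inside its wing: an upright flat bar 50 mm long, 14 mm thick, 70 to 104 mm above the table, with a yellow line along its top. The point's x axis lies along the wing, y across it, z up; it turns with the knob.
- tube: Sealed sample tube lying on the rods between stop and head: 30 mm in diameter, 115 mm long, amber with a red cap at the end towards the stop, 70 g. Origin at its middle, on its axis, 44.3 mm above the table; its y axis points along it to the head, ends at -57.5 and +57.5 mm. Its far end starts 15 to 35 mm short of the head. Its top is 59 mm high.
- tube_rack: Bystander: white tube rack 100 x 150 mm, 98 mm high with its red-capped tubes, on the table beyond the cradle. Origin: centre of its underside.
- beaker: Bystander: clear plastic beaker, 72 mm across, 90 mm high. Origin: centre of its underside.
- mouse: Bystander: blue and black computer mouse, 100 x 58 x 31 mm, on the robot's side of the cradle. Origin: centre of its underside.
There are look-alikes about, which are no part of the job. Of the things that look like the tube, the smallest one is meant.

How it is judged (in metres and radians):
On the way, in this order (a step that is already met when the one before it is completed fails the run):
1. the clamp knob is loosened (below 0.7 rad) with the stop still short of the tube (value of joint clamp below 0.7 rad and value of joint stop below 0.075 m), for 0.1 s.
2. with the knob still loose (below 0.8 rad), the stop has pushed the tube up against the head (both within 3 mm) (value of joint clamp below 0.8 rad and value of joint stop above 0.097 m and y of tube in the frame of cradle above 0.0645 m), for 0.1 s.
At the end, for the whole second after the job is handed in: The knob is tight again (above 1.1 rad), the stop stands within 3 mm of its snug place (value above 0.097) and at rest, and the tube lies still on both rods with its end within 3 mm of the head (value of joint clamp above 1.1 rad and value of joint stop above 0.097 m and velocity of joint stop between -0.005 and 0.005 m/s and y of tube in the frame of cradle above 0.0645 m and x of tube in the frame of cradle between -0.004 and 0.004 m and height (world z) of tube between 0.041 and 0.048 m and angle between the y axis of tube and the y axis of cradle, either way round below 0.1 rad and linear speed of tube below 0.01 m/s); the robot touches nothing.
It fails at once if the robot touches the sample tube (contact force between any of the fingers, the arm and tube above 0.5 N).
It fails at once if the tube is squeezed hard (contact forces of the cradle and stop on it over 100 N in all) (contact force between tube and cradle above 100 N).
It fails at once if the tube rack is moved by more than 15 mm (distance of tube_rack from where it was at the start of the episode above 0.015 m).
It fails at once if the beaker is moved by more than 15 mm (distance of beaker from where it was at the start of the episode above 0.015 m).
It fails at once if the mouse is moved by more than 15 mm (distance of mouse from where it was at the start of the episode above 0.015 m).
It also fails if it takes over 61 s, if anything falls off the work surface, if the arm or the gripper's body presses on something with over 40 N, if the wrist force passes 120 N, or if a joint passes its speed limit or range.

## Working session

There is one attempt and no reset: what is moved stays moved. The work goes in short steps, each a Python script; the robot and the scene stay as the last script left them, time stands still between calls to the robot, and variables do not carry over. Pictures are saved under pics/ and viewed, about 8 in all and at most 12, crops included, and the job is handed in when it is done.

```bash
ls; mkdir -p pics; python3 - <<'E'
from bench import ctrl
import cv2,numpy as np
np.set_printoptions(precision=4,suppress=True)
for n in("scene","side","wrist"):
    p=ctrl.current_tool_pos()
    im=ctrl.read_camera(n); cv2.imwrite(f"pics/{n}0.png",im); print(n,ctrl.camera_params(n))
print(ctrl.current_t(),ctrl.current_tool_pos(),ctrl.current_eef_rot())
E
```

```text
pics
scene {'fx': 403.26858377220526, 'fy': 403.26858377220526, 'cx': 322.43638314402875, 'cy': 195.54740473394506, 'pose': array([[ 0.8698, -0.3913,  0.3005,  0.8234],
       [ 0.4934,  0.6942, -0.5241, -0.4555],
       [-0.0035,  0.6041,  0.7969,  0.7965],
       [ 0.    ,  0.    ,  0.    ,  1.    ]])}
side {'fx': 380.82435433298747, 'fy': 380.82435433298747, 'cx': 319.9351939136207, 'cy': 205.36207754807458, 'pose': array([[ 0.9016,  0.3349, -0.2737,  0.324 ],
       [-0.4324,  0.7117, -0.5537, -0.4678],
       [ 0.0093,  0.6176,  0.7865,  0.7147],
       [ 0.    ,  0.    ,  0.    ,  1.    ]])}
wrist {'fx': 293.698306165643, 'fy': 293.698306165643, 'cx': 315.7403563140271, 'cy': 198.56317426669833, 'T_tool_cam': array([[ 1.    ,  0.0002,  0.0003, -0.0003],
       [ 0.0003,  0.2821, -0.9594, -0.1716],
       [-0.0003,  0.9594,  0.2821,  0.0809],
       [ 0.    ,  0.    ,  0.    ,  1.    ]])}
0.15 [0.207  0.5894 0.2135] [[ 0.3314 -0.0004 -0.9435]
 [ 0.9435 -0.0008  0.3314]
 [-0.0009 -1.      0.0001]]
```

View pics/scene0.png

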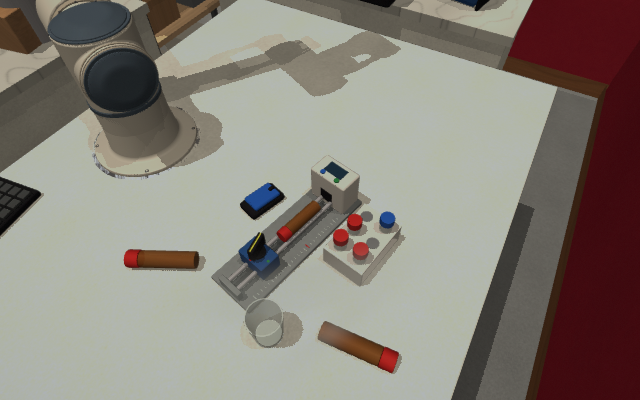

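View pics/side0.png

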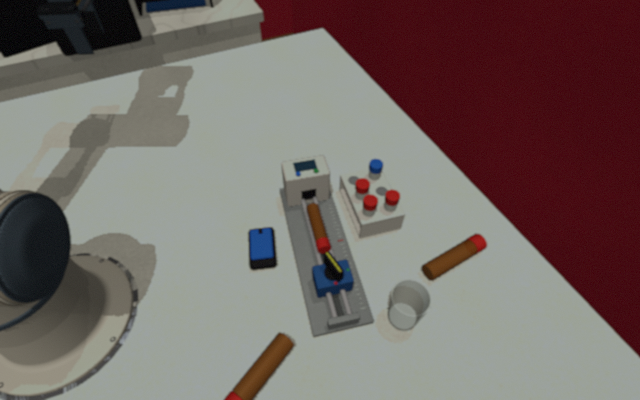

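The scene camera shows three tube look-alikes, at (160,259), (358,346) and (302,220). The last lies on the cradle rods between the blue stop (259,255) and the white head (335,183). It is also the smallest, so it fits the description. The beaker at (265,322) stands near the rear of the cradle. I'll confirm in an enlarged crop and read the plate corners there.

```bash
python3 - <<'E'
import cv2,numpy as np
a=cv2.imread("pics/scene0.png")[150:320,205:405]; b=cv2.imread("pics/side0.png")[150:340,240:440]
A=cv2.resize(a,None,fx=3,fy=3,interpolation=cv2.INTER_CUBIC);B=cv2.resize(b,None,fx=3,fy=3,interpolation=cv2.INTER_CUBIC)
cv2.imwrite("pics/cropA.png",A);cv2.imwrite("pics/cropB.png",B)
E
```

```text
(no output)
```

View pics/cropA.png

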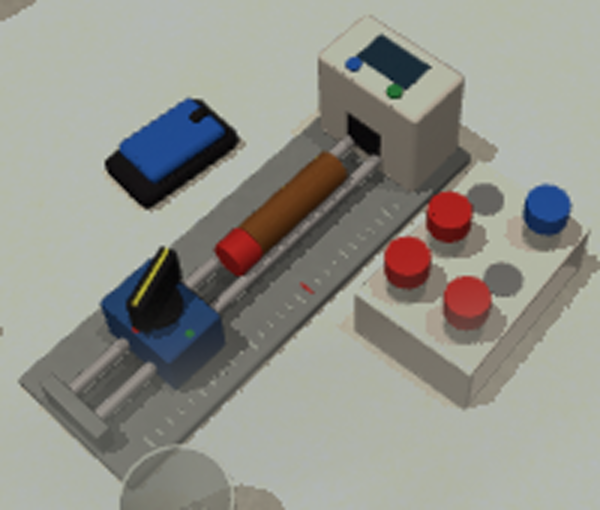

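View pics/cropB.png

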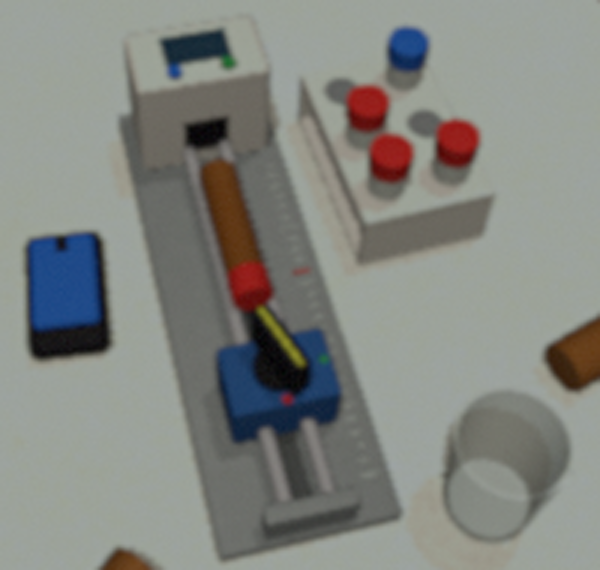

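The crops confirm the choice: the amber tube with its red cap towards the stop lies on the rods at A(285,210) and B(230,225). The plate corners are rear-left A(22,381)/B(222,558), front-right A(469,157), rear-right B(400,516) and front-left B(121,116). The yellow line runs A(167,250)-(135,303) and B(258,310)-(303,365).

```bash
cat > geo.py <<'E'
import numpy as np, cv2
from bench import ctrl
np.set_printoptions(precision=4,suppress=True)
def ray(P,T,u,v):
    d=T[:3,:3]@np.array([(u-P['cx'])/P['fx'],-(v-P['cy'])/P['fy'],-1]); return T[:3,3],d
def onz(P,T,u,v,z):
    o,d=ray(P,T,u,v); return o+d*(z-o[2])/d[2]
def wristT():
    T=np.eye(4);T[:3,:3]=ctrl.current_eef_rot();T[:3,3]=ctrl.current_tool_pos()
    return T@ctrl.camera_params("wrist")["T_tool_cam"]
E
python3 - <<'E'
from geo import *
off={'scene':(205,150),'side':(240,150)}
def pt(c,p,z):
    P=ctrl.camera_params(c);o=off[c]; return onz(P,P['pose'],(p[0]+.5)/3-.5+o[0],(p[1]+.5)/3-.5+o[1],z)
pts=[('scene',(22,381),(-60,-185)),('scene',(469,157),(60,185)),('side',(222,558-6),(-60,-185)),('side',(400,514),(60,-185)),('side',(121,116),(-60,185))]
W=[];M=[]
for c,p,m in pts:
    w=pt(c,p,.012);W.append(w[:2]);M.append(np.array(m)/1000);print(c,m,w)
W=np.array(W);M=np.array(M)
Wc=W-W.mean(0);Mc=M-M.mean(0)
th=np.arctan2((Mc[:,0]*Wc[:,1]-Mc[:,1]*Wc[:,0]).sum(),(Mc*Wc).sum())
R=np.array([[np.cos(th),-np.sin(th)],[np.sin(th),np.cos(th)]]);t=W.mean(0)-R@M.mean(0)
print("th",np.degrees(th),"t",t,"res mm",(W-(M@R.T+t))*1e3)
loc=lambda w:(R.T@(w[:2]-t))*1e3
for c,ps in (('scene',[(167,250),(135,303)]),('side',[(258,310),(303,365)])):
    print(c,'wing',[loc(pt(c,p,.104)) for p in ps])
for c,ps in (('scene',[(103,308),(222,318),(175,362)]),('side',[(218,352),(323,332),(340,390),(232,415)])):
    print(c,'stop top',[loc(pt(c,p,.062)) for p in ps])
for c,ps in (('scene',[(240,250),(335,165)]),('side',[(250,290),(215,165)])):
    print(c,'tube',[loc(pt(c,p,.0443)) for p in ps])
for c,ps in (('scene',[(318,55),(465,78)]),('side',[(133,70),(268,68)])):
    print(c,'headtop',[loc(pt(c,p,.107)) for p in ps])
E
```

```text
scene (-60, -185) [ 0.4301 -0.2422  0.012 ]
scene (60, 185) [0.6182 0.0892 0.012 ]
side (-60, -185) [ 0.4272 -0.241   0.012 ]
side (60, -185) [ 0.539  -0.2675  0.012 ]
side (-60, 185) [0.5035 0.1156 0.012 ]
th -12.14341158722662 t [ 0.5231 -0.0756] res mm [[ 4.5385  1.5458]
 [-2.4786 -3.512 ]
 [ 1.6248  2.7558]
 [-3.829   1.5619]
 [ 0.1442 -2.3516]]
scene wing [array([ -8.2368, -71.5774]), array([   5.9064, -113.1333])]
side wing [array([-10.6537, -72.1436]), array([   6.3546, -115.2622])]
scene stop top [array([ -29.9649, -118.5872]), array([ 36.926 , -69.5956]), array([  37.1094, -113.7681])]
side stop top [array([-36.3645, -72.3845]), array([ 33.6344, -73.6479]), array([  32.539 , -116.2778]), array([ -37.6555, -117.38  ])]
scene tube [array([ -1.3033, -15.824 ]), array([-0.8636, 86.7629])]
side tube [array([ -2.2396, -20.8989]), array([-1.6614, 91.3774])]
scene headtop [array([-48.0669, 121.1405]), array([ 49.0111, 176.9198])]
side headtop [array([-50.5836, 141.8668]), array([ 45.1595, 121.8313])]
```

```bash
cat >> geo.py <<'E'
TH=np.radians(-12.14);T0=np.array([0.5231,-0.0756])
RC=np.array([[np.cos(TH),-np.sin(TH)],[np.sin(TH),np.cos(TH)]])
def c2w(x,y,z): return np.r_[RC@np.array([x,y])+T0,z]
def w2c(w): return RC.T@(np.asarray(w)[:2]-T0)
def ori(clamp):  # tool down, tool z along the wing (its front end)
    a=np.pi-clamp+TH; z=np.array([np.cos(a),np.sin(a),0]);y=np.array([0,0,-1.]);return np.c_[np.cross(y,z),y,z]
E
python3 - <<'E'
from geo import *
R=ori(1.22)
for c in (1.22,1.3,.1): print(ctrl.ik(c2w(0,-.093,.073),ori(c)))
ctrl.goto(c2w(0,-.093,.26),R)
ctrl.command_gripper(0.5)
T=wristT();im=ctrl.read_camera("wrist");cv2.imwrite("pics/w1.png",im);np.save("w1T.npy",T)
print(ctrl.current_t(),ctrl.current_tool_pos(),ctrl.current_q())
E
```

```text
[-24.7512  31.5128  99.1001  -0.      49.3871 -32.7104]
[-24.7512  31.5128  99.1001  -0.      49.3871 -28.1267]
[-24.7512  31.5128  99.1001  -0.      49.3871 -96.8817]
3.8833 [ 0.5035 -0.1665  0.26  ] [-24.7526  18.0545  86.6078   0.0009  75.3387 -32.7113]
```

View pics/w1.png

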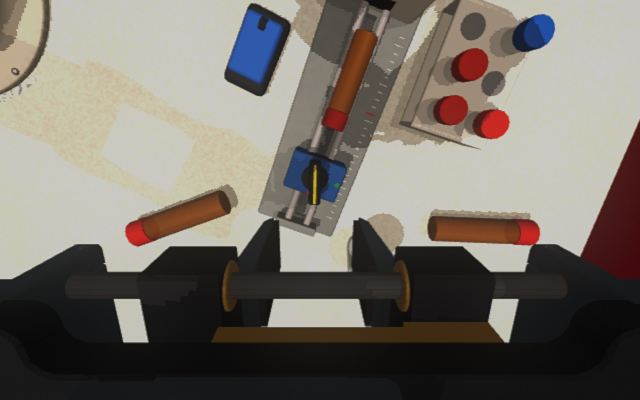

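Wrist view: the yellow line runs upright at about (315,165)-(315,205), so the tool is aligned with the wing. The stop is around (316,180), and the beaker, at about (385,240), is partly behind a finger. Next I'll measure with masks.

```bash
python3 - <<'E'
from geo import *
im=cv2.imread("pics/w1.png");T=np.load("w1T.npy");P=ctrl.camera_params("wrist")
h=cv2.cvtColor(im,cv2.COLOR_BGR2HSV)
def blob(m,box):
    k=np.zeros_like(m);x0,y0,x1,y1=box;k[y0:y1,x0:x1]=m[y0:y1,x0:x1]
    c=max(cv2.findContours(k,cv2.RETR_EXTERNAL,cv2.CHAIN_APPROX_NONE)[0],key=cv2.contourArea)
    return c,cv2.minAreaRect(c)
def show(n,m,box,z):
    c,r=blob(m,box);b=cv2.boxPoints(r)
    s=sorted(range(4),key=lambda i:b[i][1]);e=[(b[s[0]]+b[s[1]])/2,(b[s[2]]+b[s[3]])/2]
    w=[w2c(onz(P,T,*p,z))*1e3 for p in e]
    d=w[0]-w[1];print(n,r,'ends',*w,'mid',(w[0]+w[1])/2,'len',np.hypot(*d),'ang',np.arctan2(d[1],d[0]))
    return c
show('yellow',cv2.inRange(h,(22,120,100),(38,255,255)),(280,140,350,220),.104)
show('tube',cv2.inRange(h,(0,120,40),(16,255,255))|cv2.inRange(h,(172,120,40),(180,255,255)),(318,15,385,140),.0443)
c=show('stop',cv2.inRange(h,(95,120,30),(125,255,255)),(270,130,360,215),.062)
for p in cv2.boxPoints(cv2.minAreaRect(c)): print('stop corner',p,w2c(onz(P,T,*p,.062))*1e3)
# rods at several rows
for z,n in((.012,'beaker?'),):
    for p in((260,214),(330,236)): print('plate rear',p,w2c(onz(P,T,*p,z))*1e3)
print('beaker',w2c(onz(P,T,385,240,.0))*1e3)
E
```

```text
yellow ((314.5, 186.0), (3.0, 34.0), 0.0) ends [ -8.6833 -76.4071] [   5.0707 -114.1751] mid [ -1.8063 -95.2911] len 40.19443216370202 ang 1.9200375693001264
tube ((349.6718444824219, 79.19700622558594), (23.432260513305664, 104.31134796142578), 20.095232009887695) ends [-2.9778 89.6599] [ -2.4313 -29.5778] mid [-2.7045 30.041 ] len 119.23895243879761 ang 1.575379360394661
stop ((300.50531005859375, 170.98460388183594), (24.6774959564209, 37.52153015136719), 19.025604248046875) ends [-22.2771 -68.4817] [ -21.8054 -117.2199] mid [-22.0412 -92.8508] len 48.740499596075296 ang 1.580474262837831
stop corner [282.7247 184.6982] [ -37.7185 -117.3185]
stop corner [294.9564 149.2264] [-37.6494 -68.7638]
stop corner [318.2859 157.271 ] [ -6.7859 -68.1974]
stop corner [306.0542 192.7428] [  -5.7649 -117.1205]
plate rear (260, 214) [ -56.9679 -185.8386]
plate rear (330, 236) [  55.3028 -183.1625]
beaker [ 142.7052 -164.1772]
```

```bash
sed -i 's/^T0=.*//; s/TH=np.radians(-12.14);T0=.*/TH=np.radians(-12.14)/' geo.py; sed -i '/^RC=/a T0=np.array([0.5231,-0.0756])+RC@np.array([-.002,0])' geo.py
cat >> geo.py <<'E'
def st(n=''): print(n,'t',round(ctrl.current_t(),2),'tcp_c',w2c(ctrl.current_tool_pos())*1e3,'z',ctrl.current_tool_pos()[2],'F_c',np.r_[RC.T@np.array(ctrl.current_contact_force())[:2],ctrl.current_contact_force()[2]],'M',np.array(ctrl.current_wrist_torque()),'g',ctrl.current_grip_width(),'q6',ctrl.current_q()[5])
E
python3 - <<'E'
from geo import *
ctrl.move_l(c2w(0,-.0935,.14),ori=ori(1.22))
print(ctrl.move_l(c2w(0,-.0935,.073),vel=.08,contact_N=6)); st('down')
ctrl.command_gripper(0.0); st('grip')
if ctrl.current_grip_width()*91>5:
    p=ctrl.current_tool_pos()
    for c in (.9,.5,.15):
        ctrl.goto(c2w(0,-.0935,.073),ori(c)); st(c)
    cv2.imwrite("pics/s2.png",ctrl.read_camera("scene")); cv2.imwrite("pics/d2.png",ctrl.read_camera("side"))
    T=wristT();np.save("w2T.npy",T);cv2.imwrite("pics/w2.png",ctrl.read_camera("wrist"))
    a=[cv2.imread(f"pics/{n}2.png") for n in "sd"]
    cv2.imwrite("pics/c2.png",np.hstack([cv2.resize(a[0][150:320,205:355],None,fx=2.6,fy=2.6),cv2.resize(a[1][150:320,260:410],None,fx=2.6,fy=2.6)]))
E
```

```text
False
down t 5.82 tcp_c [  0.2766 -93.559 ] z 0.07336550563128011 F_c [-0.5483  0.0435  1.2411] M [-0.018  -0.0181 -0.051 ] g 0.5022510725521923 q6 -32.81331740038605
grip t 6.4 tcp_c [  0.3736 -93.3878] z 0.07314990295194831 F_c [2.7661 2.5905 1.8194] M [ 0.401  -0.4271 -0.1394] g 0.151001714708005 q6 -32.80848450268736
0.9 t 6.82 tcp_c [  0.4379 -93.4039] z 0.07309106600226792 F_c [3.6276 4.0504 0.714 ] M [ 0.5142 -0.8149  0.1228] g 0.14970778912365768 q6 -50.92331094864227
0.5 t 7.3 tcp_c [  0.4903 -93.5896] z 0.07311495994189963 F_c [ 5.2321  1.9259 -0.7609] M [ 0.0859 -1.003   0.1074] g 0.14983585851186348 q6 -73.70112403689801
0.15 t 7.74 tcp_c [  0.4893 -93.5774] z 0.07309695310127921 F_c [ 5.2841  2.4402 -0.7743] M [ 0.1215 -1.0199  0.144 ] g 0.15152613967513726 q6 -93.79964238441298
```

View pics/c2.png

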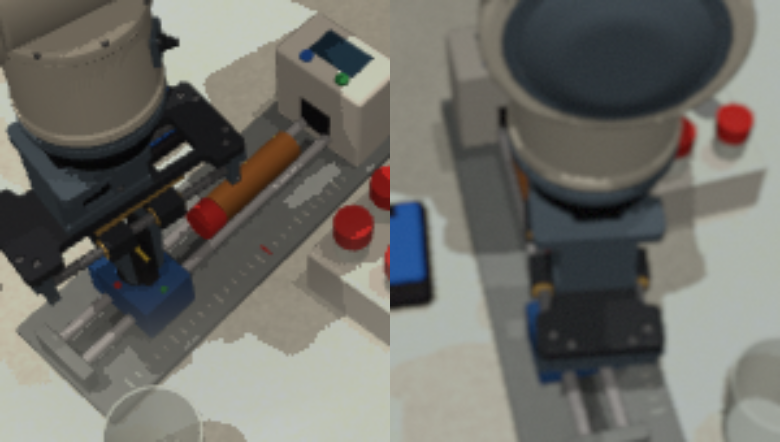

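The crop shows the knob gripped with its wing crosswise at (140,255), and the grip width of 13.8 mm matches the wing. Next I slide the stop forward, still holding the wing, and stop on contact.

```bash
python3 - <<'E'
from geo import *
x,y=w2c(ctrl.current_tool_pos());z=.073
print(ctrl.move_l(c2w(0,-.03,z),vel=.03,contact_N=12)); st('fast')
print(ctrl.move_l(c2w(0,-.005,z),vel=.008,contact_N=7)); st('slow')
for n in ("scene","side"): cv2.imwrite(f"pics/{n}3.png",ctrl.read_camera(n))
E
```

```text
False
fast t 10.16 tcp_c [  0.3544 -30.2436] z 0.07309777737173348 F_c [ 4.1242 -1.85   -0.7515] M [-0.6436 -0.8136 -0.1599] g 0.15401697380852383 q6 -87.0706281800439
True
slow t 11.74 tcp_c [  0.4394 -19.38  ] z 0.07307303639595888 F_c [-0.8639 -4.1607  4.7929] M [-0.6995  0.2406 -0.082 ] g 0.15085837711274727 q6 -85.82402350490429
```

```bash
python3 - <<'E'
import cv2,numpy as np
a=cv2.imread("pics/scene3.png")[150:300,240:390];b=cv2.imread("pics/side3.png")[130:280,250:400]
cv2.imwrite("pics/c3.png",np.hstack([cv2.resize(i,None,fx=2.6,fy=2.6,interpolation=cv2.INTER_CUBIC) for i in(a,b)]))
E
```

```text
(no output)
```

View pics/c3.png

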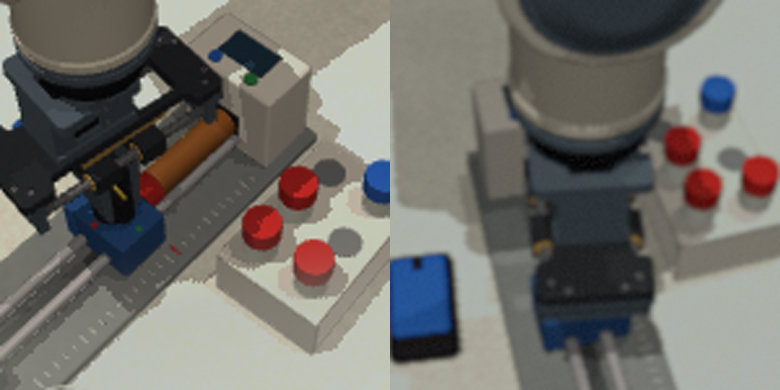

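The tube is now close to the window, at crop (235,115), but force is building in x/z rather than y, so I'm not sure it has arrived. I'll step on in small increments and watch the y force.

```bash
python3 - <<'E'
from geo import *
st('rest'); z=.073
y=w2c(ctrl.current_tool_pos())[1]
for i in range(14):
    y+=.0007
    ctrl.move_l(c2w(0,y,z),vel=.01)
    F=np.array(ctrl.current_contact_force()); f=RC.T@F[:2]
    print(i,'cmd',round(y*1e3,2),'act',w2c(ctrl.current_tool_pos())*1e3,'F',f,F[2])
    if f[1]<-14 or np.linalg.norm(F)>25: break
cv2.imwrite("pics/scene4.png",ctrl.read_camera("scene")); st()
E
```

```text
rest t 11.84 tcp_c [  0.45   -19.3663] z 0.07305015565837403 F_c [ 0.1699 -4.2682  6.2514] M [-0.5984  0.3176 -0.1614] g 0.1545162416339795 q6 -85.87357019139897
0 cmd -18.67 act [  0.362  -19.3055] F [ 3.873  -7.4728] 0.6663410410672896
1 cmd -17.97 act [  0.3708 -19.209 ] F [  2.9282 -15.2555] 1.0098593456487381
 t 12.4 tcp_c [  0.3559 -19.201 ] z 0.07309308926965974 F_c [  2.7208 -13.6296   1.2279] M [-2.7221  0.0534 -0.1324] g 0.151430850733699 q6 -85.76457121751456
```

Hard contact: a commanded 1.4 mm moved it only 0.16 mm, and the y force reached -14 N. The head face measured y=121 in my frame against a nominal 125, so -19 mm here corresponds to the expected -15. Now I tighten in steps, regulating the preload.

```bash
python3 - <<'E'
from geo import *
y=-.01797; z=.073
for c in np.r_[np.arange(.3,1.3,.13),1.31]:
    ctrl.move_l(c2w(0,y,z),vel=.02,ori=ori(c)) if False else ctrl.goto(c2w(0,y,z),ori(c))
    for k in range(4):
        F=np.array(ctrl.current_contact_force()); f=RC.T@F[:2]
        if c>1.05 or -16<f[1]<-8: break
        y+=np.clip((f[1]+12)*7e-5,-.0007,.0007); ctrl.move_l(c2w(0,y,z),vel=.01)
    print(round(c,2),'y',round(y*1e3,2),'act',w2c(ctrl.current_tool_pos())*1e3,'F',f,F[2],'Mz',ctrl.current_wrist_torque()[2])
    if np.linalg.norm(F)>45: print('stop');break
st()
E
```

```text
0.3 y -17.97 act [  0.3645 -19.2398] F [  3.5017 -14.7044] 0.8905323064422326 Mz -0.15273010833752698
0.43 y -17.97 act [  0.3472 -19.247 ] F [  2.7638 -15.4552] 1.1341822310456078 Mz -0.15532255233365613
0.56 y -17.97 act [  0.332  -19.2699] F [  2.8986 -14.7904] 1.214241102037888 Mz -0.16032886101808988
0.69 y -17.97 act [  0.3128 -19.299 ] F [  2.3178 -14.8836] 1.0266550005203359 Mz -0.1569689176295853
0.82 y -17.97 act [  0.3117 -19.3277] F [  2.0966 -15.4652] 0.7574248355881169 Mz -0.12867163474461615
0.95 y -17.97 act [  0.2543 -19.3445] F [  1.9821 -14.2759] 1.6768270674073846 Mz -0.13172402608880232
1.08 y -17.97 act [  0.2642 -19.3548] F [  2.1232 -15.4984] 2.645090791520159 Mz -0.08430798243707348
1.21 y -17.97 act [  0.2231 -19.372 ] F [  2.3791 -15.3227] 4.014368992013318 Mz -0.17217914432523385
1.31 y -17.97 act [  0.2136 -19.3643] F [  2.3948 -15.7245] 3.2154748908192086 Mz -0.032312841241523144
 t 14.73 tcp_c [  0.2136 -19.3643] z 0.0731598932838018 F_c [  2.3948 -15.7245   3.2155] M [-3.0879  0.3706 -0.0323] g 0.15129834498150735 q6 -19.30638467239179
```

```bash
python3 - <<'E'
from geo import *
z=.073
ctrl.move_l(c2w(0,-.0190,z),vel=.01); st('relieved')
ctrl.command_gripper(0.5); st('open')
ctrl.move_l(c2w(0,-.0190,.2),vel=.1); 
ctrl.goto(c2w(0,-.06,.27),ori(1.31)); st('up')
T=wristT();im=ctrl.read_camera("wrist");cv2.imwrite("pics/w5.png",im);np.save("w5T.npy",T)
a=cv2.imread("pics/w5.png")[0:220,200:460];cv2.imwrite("pics/c5.png",cv2.resize(a,None,fx=2.7,fy=2.7,interpolation=cv2.INTER_CUBIC))
P=ctrl.camera_params("wrist");h=cv2.cvtColor(im,cv2.COLOR_BGR2HSV)
m=cv2.inRange(h,(22,120,100),(38,255,255))
c=max(cv2.findContours(m[:220],cv2.RETR_EXTERNAL,cv2.CHAIN_APPROX_NONE)[0],key=cv2.contourArea)
b=cv2.fitLine(c.astype(np.float32),cv2.DIST_L2,0,.01,.01).ravel();p=b[2:];q=p+b[:2]*15
w=[w2c(onz(P,T,*k,.104)) for k in(p,q)];d=w[1]-w[0];print('wing',cv2.boundingRect(c),w[0]*1e3,'clamp',(-np.arctan2(d[1],d[0]))%np.pi)
E
```

```text
relieved t 14.98 tcp_c [  0.2068 -19.5085] z 0.07315664842433145 F_c [ 2.4524 -7.1012  4.016 ] M [-1.4794 -0.0697 -0.1073] g 0.15146808590206684 q6 -19.496809320650144
open t 15.64 tcp_c [ -0.0692 -18.9624] z 0.07298433860945436 F_c [ 0.5459 -0.2302 -0.2932] M [-0.0817  0.0038  0.0315] g 0.5011496404207257 q6 -19.58602844734465
up t 17.48 tcp_c [  0.2352 -60.5429] z 0.27046663518896175 F_c [-0.4507  0.0184 -0.5388] M [-0.0115  0.0897  0.0168] g 0.49913991787876133 q6 -24.053815995107264
wing (323, 156, 4, 13) [  3.3361 -35.0444] clamp 1.3551854789901405
```

View pics/c5.png

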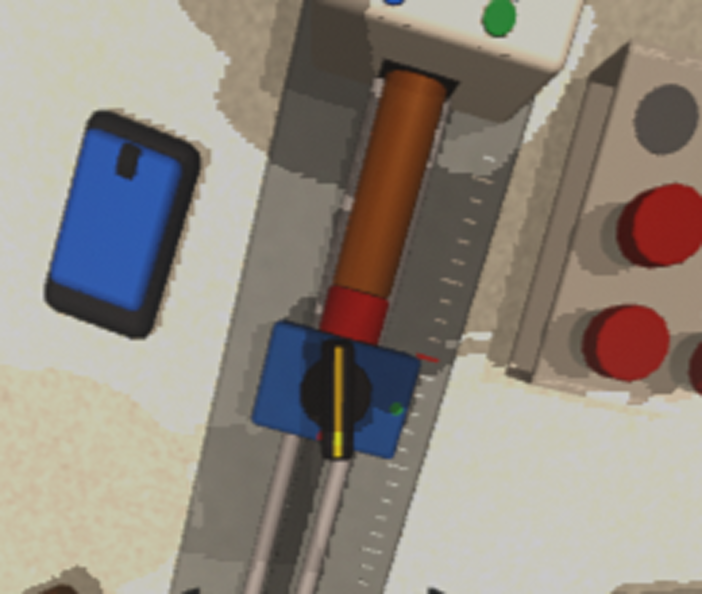

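The tube's round end sits in the head window at (418,75), the stop touches the red cap at (352,335), and the yellow line at (338,400) is upright, in line with the tool at 1.31 rad. The mouse and rack are undisturbed and the robot is clear.

```bash
python3 - <<'E'
from bench import ctrl
ctrl.sleep(0.3);ctrl.sign_off();print(ctrl.current_t())
E
```

```text
the job is handed in; nothing more can be done
the job is handed in; nothing more can be done
```

The job is done and handed in at about 18 s of the 61 s allowed. No verdict was reported.

**What I did:**
- **Loosen:** I gripped the knob's wing (13.8 mm measured, 14 mm given) and turned it from about 1.22 to 0.15 rad.
- **Push:** Still holding the wing, I slid the stop about 74 mm forward, until a further 1.4 mm commanded moved it only 0.16 mm at about 14 N.
- **Tighten:** I held that light preload while turning the knob to about 1.31 rad, then released and lifted clear.

**Last checks:** The final wrist picture shows the tube's end in the head window, the stop against the red cap, the wing in its tight position, and the mouse and rack undisturbed. The beaker was outside that final crop, so I did not check it again. Contact forces were near zero after release.

**Checks that disagreed:**
- **Snug position:** The stop came to rest at y = -19 mm in my vision frame, where -15 mm was expected. I put this down to a frame offset of about 4 mm, because the head face also measured 121 mm where 125 mm is given.
- **First contact:** The first contact stop was triggered mostly by sideways and vertical force. I confirmed contact with the head by the stepped push above.
- **Final knob angle:** The colour mask caught only part of the yellow line and gave 1.36 rad; I went by the tool angle of 1.31. Both are above 1.1.

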